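# Walk a power-supply block round to face its contact rail

## Robot

A 7-joint arm with a two-finger parallel gripper is mounted at the origin on the work surface. World frame = base frame: x ahead of the robot, y to its left, z up, the work surface at z = 0. Lengths are in m, angles in rad, forces in N, time in s.
With the tool pointing down it reaches from about 0.4 to 0.85 m from the base axis. Payload 10.4 kg.
Tool frame: the origin (TCP) lies on the centre line of the jaws, within the pads' length; the fingertips stand 17 mm ahead of it and the grasp point (between the pads) lies 2 mm behind it; z points along the fingers, y is the line along which they close (so a half turn about z gives the same grasp; the last joint's range is limited). The gripper opens to 85 mm and grips with 20 to 120 N. Pads are 22 mm wide; open, the fingers measure 114 mm over their backs; the gripper's body (76 mm by 85 mm) begins 54 mm behind the grasp point. The pads swing forward as they close: fully open they stand 13 mm farther back than shut.
Start: joints at [1.144, 0.332, -0.065, 1.46, 0.022, 1.35, -0.088], TCP at [0.246, -0.575, 0.248] pointing down, gripper open.
Joint ranges: [-2.6, 2.6], [-0.5, 2.12], [-1.47, 1.34], [0.16, 2.42], [-1.27, 4.41], [0.06, 2.06], [-2.6, 2.6]. Speed limits (rad/s): [2.22, 2.22, 2.79, 2.79, 3.14, 3.14, 3.14].

## Interface

Orientations are given as a unit quaternion [x, y, z, w].
In Python, from workcell import sensors, imaging, order, spotter gives the robot as it stands. The module is installed in compiled form; this text tells all that it offers.
- The arm moves only by the shell command python3 -m inch 'ROWS' [FORCE]. ROWS is JSON, a list that holds one entry, the list of rows, each a list of 7 numbers: the shift along the tool's x, y, z in m, then the turn, a rotation vector about the tool's x, y, z in rad, then the closure, from -1 (fully open) to 1 (shut). In form: [[[x, y, z, ax, ay, az, hand], ...]]. A call has 1 to 10 rows; each row is the pose to reach, as a shift and turn from the pose commanded when the call began, along the tool's axes at that moment; what a row does not reach only later rows make up. A row lasts 1/10 s, in which the tool goes at most 50 mm and 8.59 degrees, less where a joint would pass 70% of its speed; a pose out of reach is approached as far as the arm can. A call with a gripper value outside its range is refused whole. The fingers move at their own pace and stop on an object; FORCE is the grip in N (left out, the last holds). Time passes only in rows, so rows that repeat a pose let the fingers close. It gives the time, the measured TCP pose, the force, the opening and the grip force at its end, in the units of the state.
- sensors.get_obs(): the state, without advancing time (a new reading comes with each control period).
- imaging.camera(name): name is "scene" or "top" or "wrist"; returns the picture (480x640x3 uint8, blue, green, red); there is no depth.
- imaging.calibration(name): a dict with "mtx" (3x3 intrinsics, pixels), "R" (3x3) and "t" (3): a world point X has camera coordinates R X + t; the wrist camera has in their place "tool_from_camera" (4x4, takes a point from camera to tool coordinates, whose origin is the TCP and whose axes are the flange's). Camera axes: x right, y down, z forward; pixel columns grow to the right and rows downward; lengths in m; the calibration is good to about 2 mm. The wrist camera is an equidistant fisheye: a pixel r from the principal point sees the ray r / f radians off the axis. A picture is of the moment at which its call begins: read the wrist's pose just before it. calibration takes no time and is no camera call.
- order.hand_in(): hands the job in; it is judged then, once.
Trained networks look in the newest picture that a camera, given by its name, has taken for a name from the list of things; names that differ only in an ending like _2 or _b are one class to them, and where a whole thing is asked for, a point or a joint stands for the part that bears it (a point fixed in the world has none). Each returns a list of dicts, best first, with "conf" (0 to 1); they miss things now and then, are a little off and sometimes report something else, mostly with a low value. They report only what shows in the picture. A call takes as long as a camera call. They do not tell look-alikes from the thing itself.
- spotter.look_for(label, camera): "pixel" ([column, row] in pixels, amid what is visible of it).
The state is a dict: "clock": time; "joint_pos": joint angles; "joint_velocities": joint speeds; "tau": joint torques, N m; "position": TCP position; "ee_rot": TCP orientation; "ft_force": force on the tool from outside, world axes, zero at the start; "torque": the same for the moment, N m; "grip_width": opening from 0.0 (shut) to 1.0 (fully open); "grasp_force": force on a finger pad.
Only numpy, scipy, OpenCV 4.12 (cv2) and the standard library are available. Lean on these libraries where they do the work, as an engineer would, in place of code of your own. Each camera call takes 0.05 s, during which the arm holds its last target. There are 200 camera calls.

## Task

On the repair bench, turn the heavy power-supply block by pushing at its corners with the fingertips until its terminal side faces the contact rail, and push it up so that this side stands flat against the rail, with no part of the block sticking out past the rail's ends. The block stays down on the bench all the time: do not grip, lift or tip it. Leave the screwdriver, jar, pulley and multimeter where they are, and finish with the hand clear.

Things in the scene. Friction and masses are not known exactly. Their poses are not given: they have to be found in the camera images.
- block: Loose power-supply block, 100 (x) by 130 (y) by 55 mm high, 0.6 to 0.95 kg, too wide to grip, slides with dry friction (3 to 10 N). Origin: centre of its underside, z up. Its +x side is the terminal side: a black ledge (x +26 to +50 mm, 34 mm high) with six screw heads on top; the rest is grey with vent slots. It starts 190 mm before the rail, turned 57 to 126 degrees anticlockwise from facing it.
- terminal_left (a point): Bottom corner of the block's flat terminal face (which has six small flush brass contacts) at block x = +50, y = +65 mm, z = 0.
- terminal_right (a point): Bottom corner of the block's terminal face at block x = +50, y = -65 mm, z = 0.
- fence: Contact rail (the fence): aluminium bar fixed to the bench, 220 mm long (y), 30 mm thick (x 0 to +30), 32 mm high, brass contacts in its flat face. Origin: at bench level in the middle of that face, which looks along its -x, roughly to the robot; z up. Feet 14 mm high reach to x = +70 behind. The block belongs at x below 0, its x axis along the rail's x axis.
- screwdriver: Bystander: loose screwdriver lying on the bench, 200 mm long along its x, under 35 mm high. Origin near its middle at its underside. To be left alone.
- jar: Bystander: loose amber flux jar with a black cap, diameter 44 mm, 50 mm high. Origin: centre of its underside. To be left alone.
- pulley: Bystander: loose steel pulley ring lying flat, outer diameter 48, bore 20, height 18 mm. Origin: centre of its underside. To be left alone.
- meter: Bystander: loose grey multimeter lying on its back, 150 (x) by 78 (y) by 34 mm, with a dial 7 mm higher. Origin: centre of its underside. To be left alone.
Not all that is in view belongs to the job. What is shaped like the block but turquoise is not meant.

How it is judged:
By the outcome, as a careful person would: the job done as asked, in the order asked, and still so for the second after the job is handed in, with the robot touching nothing.
It also fails if it takes over 72 s, if anything falls off the work surface, if the arm or the gripper's body presses on something with over 40 N, if the wrist force passes 120 N, or if a joint passes its speed limit or range.

## Working session

There is one attempt and no reset: what is moved stays moved. The work goes in short steps, Python scripts to look and compute and a shell command to move; the robot and the scene stay as the last step left them, time stands still between calls to the robot, and variables do not carry over. Pictures are saved under pics/ and viewed, at most 10 in all, crops included, and the job is handed in when it is done.

```bash
mkdir -p pics
cat > h.py <<'E'
import numpy as np,cv2
from workcell import sensors,imaging,order,spotter
def ray2plane(cam,px,z):
    c=imaging.calibration(cam);R=np.array(c["R"]);t=np.array(c["t"]).ravel()
    d=R.T@np.linalg.inv(c["mtx"])@np.array([px[0],px[1],1.]);o=-R.T@t
    return o+d*(z-o[2])/d[2]
def proj(cam,X):
    c=imaging.calibration(cam);R=np.array(c["R"]);t=np.array(c["t"]).ravel()
    p=np.array(c["mtx"])@(R@np.array(X,float)+t);return p[:2]/p[2]
E
python3 - <<'E'
from h import *
np.set_printoptions(precision=3,suppress=True)
for c in("top","scene"):
    im=imaging.camera(c);cv2.imwrite(f"pics/{c}0.png",im)
    for l in("block","terminal_left","terminal_right","fence","screwdriver","jar","pulley","meter"):
        for d in spotter.look_for(l,c)[:2]:
            print(c,l,round(d["conf"],2),np.array(d["pixel"]),ray2plane(c,d["pixel"],0.02))
o=sensors.get_obs();print(o["clock"],o["position"],o["ee_rot"],o["ft_force"])
E
```

```text
top block 0.86 [125.4 335.8] [0.359 0.33  0.02 ]
top block 0.83 [240.  332.2] [0.362 0.123 0.02 ]
top terminal_left 0.88 [322.9 253.9] [ 0.502 -0.03   0.02 ]
top terminal_left 0.65 [124.1 333.8] [0.363 0.333 0.02 ]
top terminal_right 0.97 [242.3 331.7] [0.363 0.119 0.02 ]
top terminal_right 0.86 [321.1 250.9] [ 0.508 -0.026  0.02 ]
top fence 0.73 [436.4 184.2] [ 0.632 -0.247  0.02 ]
top fence 0.59 [344.  148.4] [ 0.704 -0.073  0.02 ]
top screwdriver 0.68 [190.4 246.9] [0.519 0.216 0.02 ]
top jar 0.94 [237.3 155.4] [0.693 0.13  0.02 ]
top pulley 0.7 [435.8 187.7] [ 0.625 -0.246  0.02 ]
top meter 0.77 [497.1 268.8] [ 0.47  -0.353  0.02 ]
scene block 0.96 [473.4 174.1] [0.354 0.328 0.02 ]
scene block 0.83 [309.  212.5] [ 0.507 -0.023  0.02 ]
scene terminal_left 0.77 [382.3 167.7] [0.362 0.124 0.02 ]
scene terminal_left 0.72 [308.4 211.5] [ 0.505 -0.025  0.02 ]
scene terminal_right 0.93 [307.7 212. ] [ 0.506 -0.026  0.02 ]
scene terminal_right 0.78 [384.  166.4] [0.358 0.128 0.02 ]
scene fence 0.85 [274.2 297.6] [ 0.71  -0.062  0.02 ]
scene screwdriver 0.91 [425.5 234.9] [0.531 0.221 0.02 ]
scene jar 0.57 [372.1 301.6] [0.694 0.121 0.02 ]
scene pulley 0.87 [188.3 255.4] [ 0.642 -0.247  0.02 ]
scene pulley 0.49 [271.8 297.2] [ 0.71  -0.067  0.02 ]
scene meter 0.86 [158.8 185.1] [ 0.478 -0.36   0.02 ]
0.9 [ 0.246 -0.575  0.248] [0.98  0.201 0.    0.   ] [-0.429  0.205 -0.269]
```

View pics/top0.png

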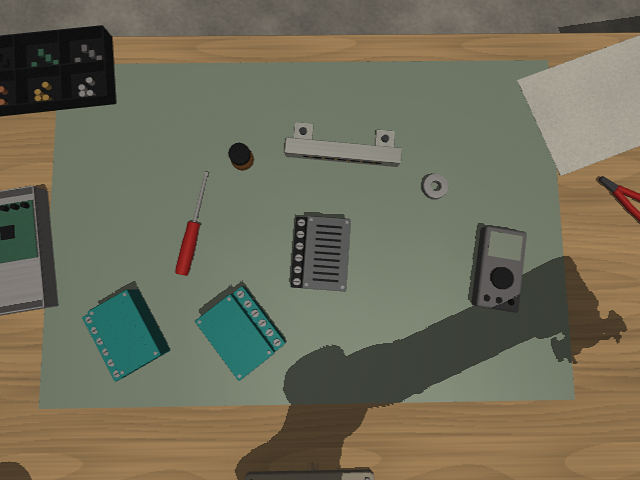

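View pics/scene0.png

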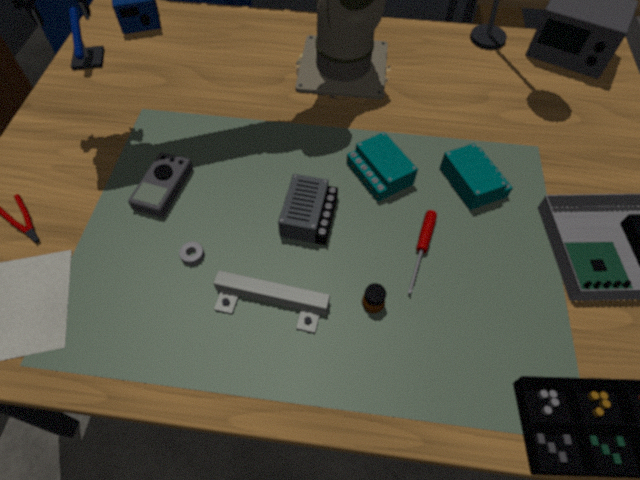

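The grey block (top view about 321,252) has its black terminal ledge facing left, world +y. The two turquoise blocks are decoys. The rail is at (343,152), the pulley at (434,186) and the jar at (240,156). The block has to turn clockwise. Next I fit the poses precisely.

```bash
cat >> h.py <<'E'
def hull_fit(im,seed,pts_fn,p0,win=90):
    """fit (x,y,th) so the projected solid's silhouette matches non-mat mask"""
    from scipy.optimize import minimize
    lab=cv2.cvtColor(im,cv2.COLOR_BGR2LAB).astype(float)
    chroma=np.hypot(lab[...,1]-128,lab[...,2]-128)
    m=(chroma<4.5).astype(np.uint8)
    m=cv2.morphologyEx(m,cv2.MORPH_CLOSE,np.ones((3,3)));m=cv2.morphologyEx(m,cv2.MORPH_OPEN,np.ones((3,3)))
    n,L,st,ce=cv2.connectedComponentsWithStats(m)
    k=L[int(seed[1]),int(seed[0])]
    mask=(L==k).astype(np.uint8) if k else m*0
    cs,_=cv2.findContours(mask,cv2.RETR_EXTERNAL,cv2.CHAIN_APPROX_NONE)
    mask=cv2.drawContours(mask*0,cs,-1,1,-1)
    S=8
    def sil(p):
        o=np.zeros(mask.shape,np.uint8)
        for P in pts_fn():
            c,s=np.cos(p[2]),np.sin(p[2])
            q=np.array([proj("top",[p[0]+c*a-s*b,p[1]+s*a+c*b,z]) for a,b,z in P])
            h=cv2.convexHull((q*S).astype(np.int32));cv2.fillPoly(o,[h],1,shift=3)
        return o
    f=lambda p:1-(sil(p)&mask).sum()/((sil(p)|mask).sum()+1)
    best=None
    for d in(.004,.012):
        p=np.array(p0,float) if best is None else best.x
        r=minimize(f,p,method="Nelder-Mead",options=dict(initial_simplex=[p,p+[d,0,0],p+[0,d,0],p+[0,0,d*12]],xatol=1e-4,fatol=1e-4))
        if best is None or r.fun<best.fun:best=r
    ov=im.copy();cs,_=cv2.findContours(sil(best.x),0,1);cv2.drawContours(ov,cs,-1,(0,0,255),1)
    return best.x,best.fun,mask.sum(),ov
def box(x0,x1,y0,y1,z1):return [(a,b,z) for a in(x0,x1) for b in(y0,y1) for z in(0,z1)]
blockpts=lambda:[box(-.05,.026,-.065,.065,.055),box(.026,.05,-.065,.065,.034)]
fencepts=lambda:[box(0,.03,-.11,.11,.032)]
E
python3 - <<'E'
from h import *
im=cv2.imread("pics/top0.png")
b,e,n,ov=hull_fit(im,(312,250),blockpts,(.5,-.025,1.57));print(b,e,n)
f,e,n,ov=hull_fit(im,(343,150),fencepts,(.69,-.07,-.06));print(f,e,n)
for g,p,c in((blockpts,b,(0,0,255)),(fencepts,f,(255,0,0))):
    for P in g():
        q=np.array([proj("top",[p[0]+np.cos(p[2])*a-np.sin(p[2])*bb,p[1]+np.sin(p[2])*a+np.cos(p[2])*bb,z]) for a,bb,z in P])
        cv2.polylines(im,[cv2.convexHull(q.astype(np.float32)).astype(int)],True,c,1)
cv2.imwrite("pics/ov0.png",cv2.resize(im[110:310,220:460],None,fx=3,fy=3))
E
```

```text
Traceback (most recent call last):
  File "h.py", line 34, in hull_fit
    r=minimize(f,p,method="Nelder-Mead",options=dict(initial_simplex=[p,p+[d,0,0],p+[0,d,0],p+[0,0,d*12]],xatol=1e-4,fatol=1e-4))
  File "h.py", line 30, in <lambda>
    f=lambda p:1-(sil(p)&mask).sum()/((sil(p)|mask).sum()+1)
                                       ~~~^^^
  File "h.py", line 27, in sil
    q=np.array([proj("top",[p[0]+c*a-s*b,p[1]+s*a+c*b,z]) for a,b,z in P])
                ~~~~^^^^^^^^^^^^^^^^^^^^^^^^^^^^^^^^^^^^^
  File "h.py", line 8, in proj
    c=imaging.calibration(cam);R=np.array(c["R"]);t=np.array(c["t"]).ravel()
ValueError: time passes only in moves, steps and waits
```

Calibration calls are rate-limited, so I'll cache them.

```bash
sed -i 's/imaging.calibration(cam)/cal(cam)/; 2a import functools\ncal=functools.lru_cache(None)(lambda c: imaging.calibration(c))' h.py
python3 - <<'E'
from h import *
im=cv2.imread("pics/top0.png")
b,e,n,ov=hull_fit(im,(312,250),blockpts,(.5,-.025,1.57));print(b,e,n)
f,e,n,ov=hull_fit(im,(343,150),fencepts,(.69,-.07,-.06));print(f,e,n)
for g,p,c in((blockpts,b,(0,0,255)),(fencepts,f,(255,0,0))):
    for P in g():
        q=np.array([proj("top",[p[0]+np.cos(p[2])*a-np.sin(p[2])*bb,p[1]+np.sin(p[2])*a+np.cos(p[2])*bb,z]) for a,bb,z in P])
        cv2.polylines(im,[cv2.convexHull(q.astype(np.float32)).astype(int)],True,c,1)
cv2.imwrite("pics/ov0.png",cv2.resize(im[110:310,220:460],None,fx=3,fy=3))
print(sensors.get_obs()["clock"])
E
```

```text
[ 0.50341967 -0.02404172  1.48033989] 0.02512808001951694 3996
[ 0.69 -0.07 -0.06] 1.0 0
0.9
```

View pics/ov0.png

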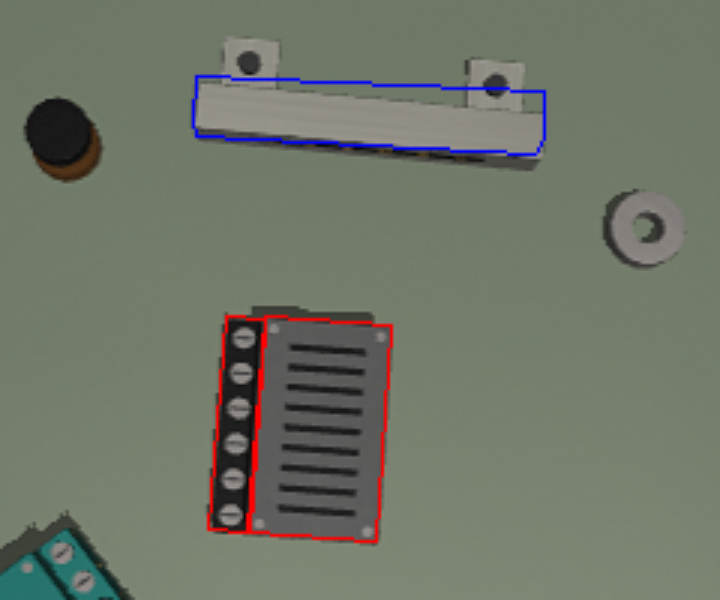

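```bash
cat >> h.py <<'E'
from scipy.spatial.transform import Rotation as Ro
def tgt(p,heading=None):
    o=sensors.get_obs();R=Ro.from_quat(o["ee_rot"]);h=np.arctan2(*R.as_matrix()[:2,0][::-1])
    v=R.inv().apply(np.array(p)-o["position"])
    rv=np.zeros(3) if heading is None else (R.inv()*Ro.from_quat([np.cos(heading/2),np.sin(heading/2),0,0])).as_rotvec()
    print("shift",v.round(4),"turn",rv.round(3),"heading",h.round(3))
E
python3 - <<'E'
from h import *
F=[ray2plane("top",(220+u/3,110+v/3),.032) for u,v in((196,128),(541,157),(545,113),(198,84))]
print(np.round(F,4)); d=F[0]-F[1];print(np.linalg.norm(d),np.linalg.norm(F[3]-F[0]),"mid",(F[0]+F[1])/2,"th",np.arctan2(-d[0],d[1]))
tgt((.555,.065,.15),-.06)
E
```

```text
[[ 0.6932  0.0382  0.032 ]
 [ 0.6719 -0.1778  0.032 ]
 [ 0.7003 -0.1814  0.032 ]
 [ 0.7217  0.0368  0.032 ]]
0.21709903186609134 0.028522422314935438 mid [ 0.6825953  -0.06981461  0.032     ] th -0.09826371909864125
shift [ 0.5359 -0.4667  0.0983] turn [ 0.    -0.     0.464] heading 0.404
```

```bash
python3 -m inch '[[[0.04,-0.03,0,0,0,0.14,1],[0.08,-0.06,0,0,0,0.28,1],[0.12,-0.1,0,0,0,0.42,1],[0.16,-0.13,0,0,0,0.504,1],[0.2,-0.16,0,0,0,0.504,1],[0.24,-0.2,0,0,0,0.504,1],[0.28,-0.24,0,0,0,0.504,1],[0.32,-0.28,0,0,0,0.504,1],[0.36,-0.31,0.02,0,0,0.504,1],[0.4,-0.35,0.04,0,0,0.504,1]]]' 30
python3 -m inch '[[[0,0,0,0,0,0,1],[0,0,0,0,0,0,1]]]' >/dev/null
python3 -c "
from h import *
tgt((.555,.065,.10),-.1)
print(sensors.get_obs())"
```

```text
clock: 1.9
position: [0.4623, -0.1274, 0.2208]
ee_rot: [0.999, -0.05, 0.001, 0.0]
ft_force: [1.0, -0.1, -0.3]
grip_width: -0.005
grasp_force: 0.0
shift [ 0.0744 -0.2015  0.1199] turn [0.    0.    0.002] heading -0.098
{'clock': 2.1, 'joint_pos': array([ 0.58932602,  0.05387299, -0.42349168,  1.85336254,  0.02352487,
        1.23962512, -1.50979407]), 'joint_velocities': array([ 0.02995152, -0.00729355,  0.03980969, -0.00996065,  0.00262976,
        0.00631119,  0.01080729]), 'tau': array([ -2.36563347, -39.0849638 ,  -2.95237161, -37.53737926,
        -0.30561696,  -0.10283265,  -0.25049058]), 'position': array([ 0.4613682 , -0.12832433,  0.21997985]), 'ee_rot': array([ 9.98806666e-01, -4.88384502e-02, -2.21162499e-04,  3.24777015e-05]), 'ft_force': array([-0.29738922, -0.93202815, -0.78316844]), 'torque': array([-0.0622956 ,  0.03478583, -0.00284388]), 'grasp_force': 0.0, 'grip_width': 1.6730357456253247e-05}
```

```bash
python3 -m inch '[[[0.018,-0.05,0,0,0,0,1],[0.036,-0.1,0,0,0,0,1],[0.054,-0.15,0,0,0,0,1],[0.074,-0.2,0.03,0,0,0,1],[0.074,-0.2,0.08,0,0,0,1],[0.074,-0.2,0.13,0,0,0,1],[0.074,-0.2,0.17,0,0,0,1],[0.074,-0.2,0.185,0,0,0,1],[0.074,-0.2,0.185,0,0,0,1],[0.074,-0.2,0.185,0,0,0,1]]]'
```

```text
clock: 3.1
position: [0.5564, 0.0618, 0.0373]
ee_rot: [0.999, -0.051, 0.001, -0.0]
ft_force: [0.2, -0.4, 1.3]
grip_width: 0.001
grasp_force: 0.0
```

```bash
python3 -m inch '[[[0,0.012,0,0,0,0,1],[0,0.02,0,0,0,0,1],[0,0.027,0,0,0,0,1],[0,0.034,0,0,0,0,1],[0,0.041,0,0,0,0,1],[0,0.048,0,0,0,0,1],[0,0.055,0,0,0,0,1],[0,0.062,0,0,0,0,1],[0,0.068,0,0,0,0,1],[0,0.07,0,0,0,0,1]]]'
cat > fit.py <<'E'
from h import *
import sys
im=imaging.camera("top");cv2.imwrite("pics/t.png",im)
p0=[float(a) for a in sys.argv[1:4]]
c,s=np.cos(p0[2]),np.sin(p0[2])
seed=proj("top",[p0[0]-.012*c,p0[1]-.012*s,.055])
b,e,n,ov=hull_fit(im,seed,blockpts,p0);print("block",b.round(4),"err",round(e,3),n)
R=np.array([[np.cos(b[2]),-np.sin(b[2])],[np.sin(b[2]),np.cos(b[2])]])
for q in((.05,.065),(.05,-.065),(-.05,.065),(-.05,-.065)):print(q,(b[:2]+R@q).round(4))
f=np.array([.683,-.07]);t=-.098;Q=np.array([[np.cos(t),np.sin(t)],[-np.sin(t),np.cos(t)]])
print("in rail frame",(Q@(b[:2]-f)).round(4),"deg",np.degrees(b[2]-t).round(2))
cv2.imwrite("pics/fit_%.1f.png"%sensors.get_obs()["clock"],cv2.resize(ov[110:310,220:460],None,fx=3,fy=3))
E
python3 fit.py .51 -.045 1.05;ls pics
```

```text
clock: 4.1
position: [0.5491, -0.0072, 0.0362]
ee_rot: [0.999, -0.05, 0.001, -0.001]
ft_force: [2.2, 5.3, 4.0]
grip_width: -0.004
grasp_force: 3.0
block [ 0.51  -0.045  1.05 ] err 1.0 0
(0.05, 0.065) [0.4785 0.0307]
(0.05, -0.065) [ 0.5913 -0.034 ]
(-0.05, 0.065) [ 0.4287 -0.056 ]
(-0.05, -0.065) [ 0.5415 -0.1207]
in rail frame [-0.1746  0.008 ] deg 65.78
fit_4.2.png
ov0.png
scene0.png
t.png
top0.png
```

```bash
sed -i 's|k=L\[int(seed\[1\]),int(seed\[0\])\]|u,v=int(seed[0]),int(seed[1]);w=L[v-15:v+16,u-15:u+16].ravel();w=w[w>0];k=np.bincount(w).argmax() if len(w) else 0|' h.py
python3 -m inch '[[[0,-0.025,0,0,0,0,1],[0,-0.05,-0.03,0,0,0,1],[0,-0.06,-0.08,0,0,0,1],[-0.04,-0.06,-0.1,0,0,0,1],[-0.08,-0.06,-0.1,0,0,0,1],[-0.12,-0.06,-0.1,0,0,0,1],[-0.14,-0.06,-0.1,0,0,0,1],[-0.14,-0.06,-0.1,0,0,0,1]]]'
python3 fit.py .51 -.045 1.05;ls pics
```

```text
clock: 4.95
position: [0.4123, 0.0658, 0.1352]
ee_rot: [0.999, -0.05, -0.0, 0.001]
ft_force: [-0.0, 0.3, 0.9]
grip_width: -0.002
grasp_force: 0.0
block [ 0.4891 -0.0512  1.2028] err 0.025 4035
(0.05, 0.065) [0.4465 0.0188]
(0.05, -0.065) [ 0.5678 -0.0279]
(-0.05, 0.065) [ 0.4105 -0.0745]
(-0.05, -0.065) [ 0.5318 -0.1212]
in rail frame [-0.1948 -0.0003] deg 74.53
fit_4.2.png
fit_5.0.png
ov0.png
scene0.png
t.png
top0.png
```

View pics/t.png

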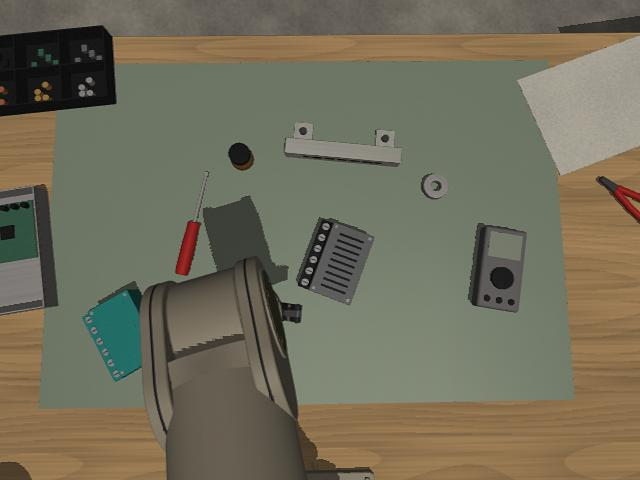

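```bash
python3 -m inch '[[[-0.006,0.03,0,0,0,0,1],[-0.01,0.058,0.03,0,0,0,1],[-0.01,0.058,0.07,0,0,0,1],[-0.01,0.058,0.098,0,0,0,1],[-0.01,0.058,0.098,0,0,0,1],[-0.01,0.058,0.098,0,0,0,1]]]'
python3 -m inch '[[[0.015,0,0,0,0,0,1],[0.025,0,0,0,0,0,1],[0.033,0,0,0,0,0,1],[0.041,0,0,0,0,0,1],[0.049,0,0,0,0,0,1],[0.057,0,0,0,0,0,1],[0.065,0,0,0,0,0,1],[0.073,0,0,0,0,0,1],[0.08,0,0,0,0,0,1],[0.08,0,0,0,0,0,1]]]'
python3 fit.py .51 -.055 .8
```

```text
clock: 5.6
position: [0.3995, 0.0098, 0.0376]
ee_rot: [0.999, -0.05, -0.0, -0.0]
ft_force: [0.3, 0.3, -0.6]
grip_width: 0.004
grasp_force: 0.0
clock: 6.6
position: [0.4795, 0.002, 0.0377]
ee_rot: [0.999, -0.05, 0.001, -0.0]
ft_force: [0.2, 0.6, 1.1]
grip_width: 0.003
grasp_force: 0.2
block [ 0.5179 -0.074   0.8784] err 0.514 1985
(0.05, 0.065) [0.4998 0.006 ]
(0.05, -0.065) [ 0.5998 -0.077 ]
(-0.05, 0.065) [ 0.4359 -0.071 ]
(-0.05, -0.065) [ 0.536 -0.154]
in rail frame [-0.1639 -0.0202] deg 55.95
```

```bash
python3 -m inch '[[[-0.03,-0.01,0,0,0,0,1],[-0.06,-0.03,-0.03,0,0,0,1],[-0.06,-0.07,-0.06,0,0,0,1],[-0.06,-0.09,-0.06,0,0,0,1],[-0.06,-0.09,-0.06,0,0,0,1]]]'
python3 fit.py .51 -.06 .8
```

```text
clock: 7.15
position: [0.4286, 0.0998, 0.0987]
ee_rot: [0.999, -0.048, 0.002, -0.0]
ft_force: [-0.0, -0.2, 0.2]
grip_width: 0.004
grasp_force: 0.0
block [ 0.5189 -0.071   0.8313] err 0.036 3964
(0.05, 0.065) [0.5046 0.0097]
(0.05, -0.065) [ 0.6006 -0.0779]
(-0.05, 0.065) [ 0.4372 -0.0642]
(-0.05, -0.065) [ 0.5332 -0.1518]
in rail frame [-0.1632 -0.0171] deg 53.24
```

```bash
python3 -m inch '[[[0.003,0.05,-0.02,0,0,0,1],[0.006,0.1,-0.02,0,0,0,1],[0.009,0.15,-0.02,0,0,0,1],[0.011,0.2,-0.02,0,0,0,1],[0.011,0.205,0.02,0,0,0,1],[0.011,0.205,0.062,0,0,0,1],[0.011,0.205,0.062,0,0,0,1],[0.011,0.205,0.062,0,0,0,1]]]'
python3 -m inch '[[[0.008,-0.006,0,0,0,0,1],[0.014,-0.012,0,0,0,0,1],[0.02,-0.017,0,0,0,0,1],[0.026,-0.022,0,0,0,0,1],[0.033,-0.026,0,0,0,0,1],[0.04,-0.03,0,0,0,0,1],[0.047,-0.034,0,0,0,0,1],[0.054,-0.037,0,0,0,0,1],[0.062,-0.04,0,0,0,0,1],[0.062,-0.04,0,0,0,0,1]]]'
python3 fit.py .535 -.055 .5
```

```text
clock: 8.0
position: [0.4175, -0.108, 0.0354]
ee_rot: [0.999, -0.05, -0.001, -0.0]
ft_force: [0.6, 0.2, 0.4]
grip_width: -0.001
grasp_force: 0.0
clock: 9.0
position: [0.4845, -0.0734, 0.0352]
ee_rot: [0.999, -0.05, -0.0, -0.0]
ft_force: [1.0, 0.5, -0.7]
grip_width: 0.003
grasp_force: 0.0
block [ 0.535 -0.055  0.5  ] err 1.0 0
(0.05, 0.065) [0.5477 0.026 ]
(0.05, -0.065) [ 0.61   -0.0881]
(-0.05, 0.065) [ 0.46   -0.0219]
(-0.05, -0.065) [ 0.5223 -0.136 ]
in rail frame [-0.1488  0.0004] deg 34.26
```

```bash
python3 -m inch '[[[-0.03,0.02,0,0,0,0,1],[-0.06,0.06,-0.03,0,0,0,1],[-0.06,0.1,-0.05,0,0,0,1],[-0.06,0.13,-0.05,0,0,0,1],[-0.06,0.13,-0.05,0,0,0,1]]]'
python3 fit.py .535 -.055 .5
```

```text
clock: 9.55
position: [0.4108, -0.2022, 0.0865]
ee_rot: [0.999, -0.053, 0.001, 0.001]
ft_force: [0.2, 0.9, 0.2]
grip_width: -0.001
grasp_force: 0.0
block [ 0.5588 -0.064   0.6404] err 0.028 3917
(0.05, 0.065) [0.56  0.018]
(0.05, -0.065) [ 0.6377 -0.0862]
(-0.05, 0.065) [ 0.4798 -0.0418]
(-0.05, -0.065) [ 0.5575 -0.146 ]
in rail frame [-0.1242 -0.0062] deg 42.31
```

```bash
python3 -m inch '[[[0,-0.04,-0.02,0,0,0,1],[0.01,-0.085,-0.02,0,0,0,1],[0.025,-0.13,-0.02,0,0,0,1],[0.04,-0.175,-0.02,0,0,0,1],[0.06,-0.22,-0.02,0,0,0,1],[0.075,-0.243,-0.02,0,0,0,1],[0.075,-0.243,0.01,0,0,0,1],[0.075,-0.243,0.049,0,0,0,1],[0.075,-0.243,0.049,0,0,0,1],[0.075,-0.243,0.049,0,0,0,1]]]'
python3 -m inch '[[[0.01,0.002,0,0,0,0,1],[0.017,0.003,0,0,0,0,1],[0.024,0.005,0,0,0,0,1],[0.031,0.006,0,0,0,0,1],[0.038,0.008,0,0,0,0,1],[0.045,0.009,0,0,0,0,1],[0.052,0.01,0,0,0,0,1],[0.058,0.011,0,0,0,0,1],[0.064,0.012,0,0,0,0,1],[0.064,0.012,0,0,0,0,1]]]'
python3 -m inch '[[[-0.02,-0.015,0,0,0,0,1],[-0.05,-0.04,-0.03,0,0,0,1],[-0.09,-0.07,-0.06,0,0,0,1],[-0.12,-0.09,-0.06,0,0,0,1],[-0.14,-0.09,-0.06,0,0,0,1],[-0.14,-0.09,-0.06,0,0,0,1]]]'
python3 fit.py .58 -.07 .35
```

```text
clock: 10.6
position: [0.5095, 0.0378, 0.0364]
ee_rot: [0.999, -0.049, -0.001, -0.0]
ft_force: [0.2, 0.2, 0.7]
grip_width: -0.0
grasp_force: 0.0
clock: 11.6
position: [0.5735, 0.0182, 0.0362]
ee_rot: [0.999, -0.05, 0.0, -0.0]
ft_force: [0.8, 0.8, 0.5]
grip_width: 0.003
grasp_force: 0.6
clock: 12.2
position: [0.4406, 0.1223, 0.0964]
ee_rot: [0.999, -0.049, 0.0, 0.001]
ft_force: [-0.6, -1.6, -0.1]
grip_width: -0.0
grasp_force: 0.0
block [ 0.5651 -0.0688  0.3656] err 0.033 3932
(0.05, 0.065) [0.5885 0.0097]
(0.05, -0.065) [ 0.635  -0.1117]
(-0.05, 0.065) [ 0.4951 -0.026 ]
(-0.05, -0.065) [ 0.5416 -0.1474]
in rail frame [-0.1175 -0.0104] deg 26.56
```

```bash
python3 -m inch '[[[0.005,0.045,-0.01,0,0,0,1],[0.015,0.09,-0.01,0,0,0,1],[0.025,0.135,-0.01,0,0,0,1],[0.032,0.177,-0.01,0,0,0,1],[0.032,0.177,0.02,0,0,0,1],[0.032,0.177,0.06,0,0,0,1],[0.032,0.177,0.06,0,0,0,1],[0.032,0.177,0.06,0,0,0,1]]]'
python3 -m inch '[[[0.015,-0.006,0,0,0,0,1],[0.022,-0.009,0,0,0,0,1],[0.029,-0.012,0,0,0,0,1],[0.036,-0.015,0,0,0,0,1],[0.042,-0.017,0,0,0,0,1],[0.048,-0.019,0,0,0,0,1],[0.054,-0.021,0,0,0,0,1],[0.06,-0.022,0,0,0,0,1],[0.065,-0.023,0,0,0,0,1],[0.065,-0.023,0,0,0,0,1]]]'
python3 -m inch '[[[-0.03,0.02,0,0,0,0,1],[-0.06,0.06,-0.03,0,0,0,1],[-0.08,0.1,-0.05,0,0,0,1],[-0.08,0.13,-0.05,0,0,0,1],[-0.08,0.13,-0.05,0,0,0,1]]]'
python3 fit.py .58 -.06 .15
```

```text
clock: 13.05
position: [0.4567, -0.0577, 0.0364]
ee_rot: [0.999, -0.05, -0.001, -0.0]
ft_force: [-0.1, 0.1, 1.7]
grip_width: 0.002
grasp_force: 0.0
clock: 14.05
position: [0.5235, -0.0406, 0.0363]
ee_rot: [0.999, -0.05, -0.0, -0.0]
ft_force: [-1.0, 0.2, 0.1]
grip_width: -0.003
grasp_force: 0.3
clock: 14.55
position: [0.4299, -0.1677, 0.0876]
ee_rot: [0.999, -0.054, 0.001, 0.002]
ft_force: [0.4, -0.5, 0.3]
grip_width: -0.001
grasp_force: 0.0
block [ 0.5918 -0.0751  0.1639] err 0.025 3961
(0.05, 0.065) [ 0.6305 -0.0028]
(0.05, -0.065) [ 0.6518 -0.1311]
(-0.05, 0.065) [ 0.5319 -0.0191]
(-0.05, -0.065) [ 0.5531 -0.1474]
in rail frame [-0.0902 -0.014 ] deg 15.0
```

```bash
python3 -m inch '[[[0,-0.03,0,0,0,0,-1],[0.01,-0.06,0,0,0,0,-1],[0.025,-0.09,0,0,0,0,-1],[0.042,-0.102,0,0,0,0,-1],[0.042,-0.102,0,0,0,0,-1],[0.042,-0.102,0,0,0,0,-1],[0.042,-0.102,0.02,0,0,0,-1],[0.042,-0.102,0.05,0,0,0,-1],[0.042,-0.102,0.061,0,0,0,-1],[0.042,-0.102,0.061,0,0,0,-1]]]'
python3 -m inch '[[[0.015,0,0,0,0,0,-1],[0.025,0,0,0,0,0,-1],[0.032,0,0,0,0,0,-1],[0.039,0,0,0,0,0,-1],[0.046,0,0,0,0,0,-1],[0.053,0,0,0,0,0,-1],[0.06,0,0,0,0,0,-1],[0.066,0,0,0,0,0,-1],[0.07,0,0,0,0,0,-1],[0.07,0,0,0,0,0,-1]]]'
python3 fit.py .61 -.07 0
```

```text
clock: 15.6
position: [0.4811, -0.0653, 0.0239]
ee_rot: [0.999, -0.05, -0.002, -0.0]
ft_force: [-0.7, -0.7, 0.3]
grip_width: 1.0
grasp_force: 0.0
clock: 16.6
position: [0.5529, -0.0721, 0.0252]
ee_rot: [0.999, -0.05, 0.0, -0.0]
ft_force: [-0.4, 0.5, -0.1]
grip_width: 0.996
grasp_force: 0.2
block [ 0.61 -0.07  0.  ] err 1.0 0
(0.05, 0.065) [ 0.66  -0.005]
(0.05, -0.065) [ 0.66  -0.135]
(-0.05, 0.065) [ 0.56  -0.005]
(-0.05, -0.065) [ 0.56  -0.135]
in rail frame [-0.0726 -0.0071] deg 5.61
```

View pics/t.png

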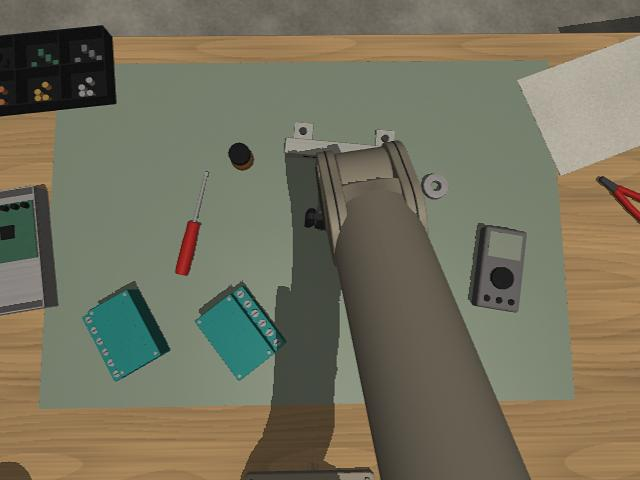

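The arm hides the block. The hand is about 18 mm short of flush, so I continue gently and watch the force.

```bash
python3 -m inch '[[[0.004,0,0,0,0,0,-1],[0.008,0,0,0,0,0,-1],[0.011,0,0,0,0,0,-1],[0.014,0,0,0,0,0,-1],[0.014,0,0,0,0,0,-1]]]'; for i in 1; do python3 -m inch '[[[0.002,0,0,0,0,0,-1],[0.003,0,0,0,0,0,-1]]]'; done
```

```text
clock: 17.15
position: [0.566, -0.074, 0.0251]
ee_rot: [0.999, -0.05, -0.0, 0.0]
ft_force: [-3.0, 0.1, 1.8]
grip_width: 1.003
grasp_force: 2.0
clock: 17.35
position: [0.5686, -0.0742, 0.0251]
ee_rot: [0.999, -0.05, -0.001, 0.0]
ft_force: [-7.4, 1.1, 5.2]
grip_width: 1.001
grasp_force: 3.7
```

```bash
python3 -m inch '[[[0.001,0,0,0,0,0,-1],[0.002,0,0,0,0,0,-1],[0.002,0,0,0,0,0,-1]]]'
python3 - <<'E'
from h import *
cv2.imwrite("pics/s2.png",cv2.resize(imaging.camera("scene")[150:350,170:410],None,fx=3,fy=3,interpolation=2))
E
```

```text
clock: 17.65
position: [0.5707, -0.0744, 0.0251]
ee_rot: [0.999, -0.05, -0.001, 0.0]
ft_force: [-6.3, 0.1, 3.1]
grip_width: 0.999
grasp_force: 3.0
```

View pics/s2.png

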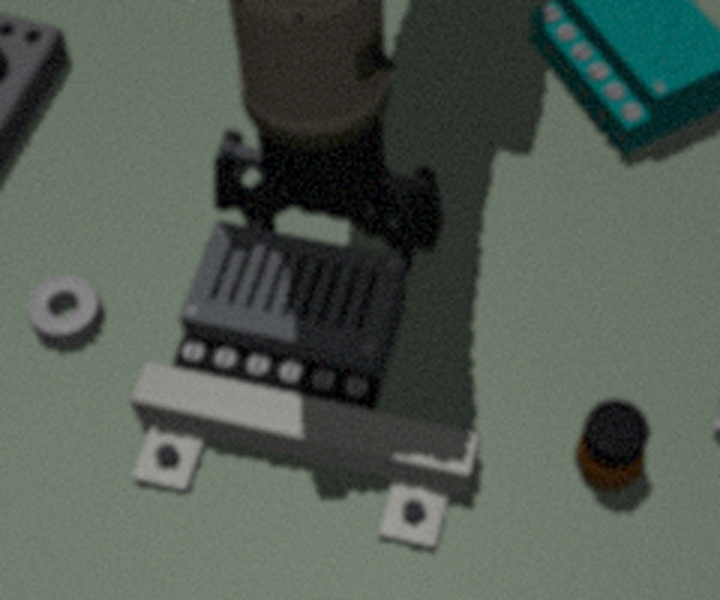

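The block stands nearly parallel to the rail (crop: ledge front 175,365 to 375,405, rail top 150,367 to 475,440) and within its ends. I push on until the force climbs above sliding friction.

```bash
for i in 1; do python3 -m inch '[[[0.001,0,0,0,0,0,-1],[0.002,0,0,0,0,0,-1],[0.003,0,0,0,0,0,-1],[0.003,0,0,0,0,0,-1]]]'; done
```

```text
clock: 18.1
position: [0.571, -0.0744, 0.0248]
ee_rot: [0.999, -0.051, -0.004, 0.0]
ft_force: [-20.5, 1.8, 14.7]
grip_width: 0.997
grasp_force: 10.3
```

```bash
python3 -m inch '[[[0.001,0,0,0,0,0,-1],[0.002,0,0,0,0,0,-1],[0.002,0,0,0,0,0,-1]]]'
```

```text
clock: 18.4
position: [0.5711, -0.0743, 0.0245]
ee_rot: [0.999, -0.051, -0.006, 0.0]
ft_force: [-30.2, 4.0, 20.6]
grip_width: 0.995
grasp_force: 15.1
```

```bash
python3 -m inch '[[[-0.01,0,0,0,0,0,-1],[-0.03,0,0,0,0,0,-1],[-0.06,0,0,0,0,0,-1],[-0.1,0,-0.04,0,0,0,-1],[-0.12,0,-0.08,0,0,0,-1],[-0.12,0.04,-0.12,0,0,0,-1],[-0.12,0.08,-0.12,0,0,0,-1],[-0.12,0.12,-0.12,0,0,0,-1],[-0.12,0.14,-0.12,0,0,0,-1]]]'
python3 fit.py .633 -.08 -.1
python3 - <<'E'
from h import *
cv2.imwrite("pics/t3.png",cv2.resize(cv2.imread("pics/t.png")[110:230,260:420],None,fx=5,fy=5,interpolation=2))
E
```

```text
clock: 19.3
position: [0.4425, -0.2062, 0.1462]
ee_rot: [0.999, -0.052, 0.001, 0.001]
ft_force: [-0.6, 0.9, -0.1]
grip_width: 0.999
grasp_force: 0.0
block [ 0.6306 -0.0896 -0.1152] err 0.067 4125
(0.05, 0.065) [ 0.6877 -0.0308]
(0.05, -0.065) [ 0.6727 -0.1599]
(-0.05, 0.065) [ 0.5884 -0.0193]
(-0.05, -0.065) [ 0.5734 -0.1484]
in rail frame [-0.0503 -0.0246] deg -0.99
```

View pics/t3.png

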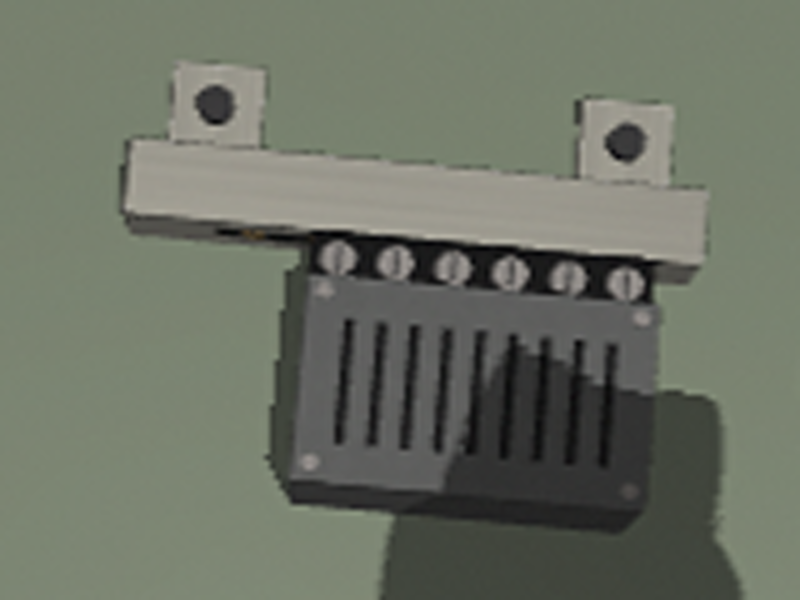

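The terminal face is flush with no gap showing, and the right edge is about 20 mm inside the rail end. One central push with shut fingers will settle it fully flat.

```bash
python3 -m inch '[[[0.02,-0.04,0,0,0,0,1],[0.04,-0.08,0,0,0,0,1],[0.06,-0.12,0,0,0,0,1],[0.07,-0.135,0,0,0,0,1],[0.07,-0.135,0.04,0,0,0,1],[0.07,-0.135,0.08,0,0,0,1],[0.07,-0.135,0.109,0,0,0,1],[0.07,-0.135,0.109,0,0,0,1],[0.07,-0.135,0.109,0,0,0,1],[0.07,-0.135,0.109,0,0,0,1]]]'
python3 -m inch '[[[0.01,0,0,0,0,0,1],[0.02,0,0,0,0,0,1],[0.027,0,0,0,0,0,1],[0.034,0,0,0,0,0,1],[0.038,0,0,0,0,0,1],[0.04,0,0,0,0,0,1],[0.04,0,0,0,0,0,1]]]'
```

```text
clock: 20.35
position: [0.5275, -0.0746, 0.0382]
ee_rot: [0.999, -0.05, 0.002, 0.0]
ft_force: [0.2, -0.4, -1.1]
grip_width: -0.001
grasp_force: 0.0
clock: 21.05
position: [0.5659, -0.0784, 0.036]
ee_rot: [0.999, -0.05, -0.0, -0.0]
ft_force: [-0.1, -0.5, -0.4]
grip_width: -0.001
grasp_force: 0.0
```

```bash
python3 -m inch '[[[0.002,0,0,0,0,0,1],[0.004,0,0,0,0,0,1],[0.005,0,0,0,0,0,1],[0.006,0,0,0,0,0,1],[0.006,0,0,0,0,0,1]]]'
```

```text
clock: 21.55
position: [0.5707, -0.079, 0.0359]
ee_rot: [0.999, -0.05, -0.001, 0.0]
ft_force: [-5.2, 0.0, 4.0]
grip_width: 0.002
grasp_force: 3.0
```

```bash
python3 -m inch '[[[0.001,0,0,0,0,0,1],[0.002,0,0,0,0,0,1],[0.003,0,0,0,0,0,1],[0.004,0,0,0,0,0,1],[0.004,0,0,0,0,0,1]]]'
python3 -m inch '[[[-0.006,0,0,0,0,0,1],[-0.02,0,0,0,0,0,1],[-0.06,0,0,0,0,0,1],[-0.1,0,-0.04,0,0,0,1],[-0.12,0,-0.08,0,0,0,1],[-0.12,0.04,-0.12,0,0,0,1],[-0.12,0.08,-0.12,0,0,0,1],[-0.12,0.12,-0.12,0,0,0,1],[-0.12,0.14,-0.12,0,0,0,1],[-0.12,0.14,-0.12,0,0,0,1]]]'
python3 fit.py .633 -.08 -.1
python3 - <<'E'
from h import *
cv2.imwrite("pics/t4.png",cv2.resize(cv2.imread("pics/t.png")[100:320,160:540],None,fx=2,fy=2,interpolation=2))
E
```

```text
clock: 22.05
position: [0.5708, -0.079, 0.0352]
ee_rot: [0.999, -0.05, -0.006, 0.0]
ft_force: [-25.1, 3.3, 18.2]
grip_width: 0.003
grasp_force: 12.9
clock: 23.05
position: [0.4416, -0.2101, 0.1563]
ee_rot: [0.999, -0.053, 0.0, 0.001]
ft_force: [0.2, -0.0, 0.1]
grip_width: 0.001
grasp_force: 0.0
block [ 0.6301 -0.0896 -0.1124] err 0.065 4130
(0.05, 0.065) [ 0.6871 -0.0306]
(0.05, -0.065) [ 0.6725 -0.1598]
(-0.05, 0.065) [ 0.5877 -0.0194]
(-0.05, -0.065) [ 0.5732 -0.1486]
in rail frame [-0.0507 -0.0247] deg -0.82
```

View pics/t4.png

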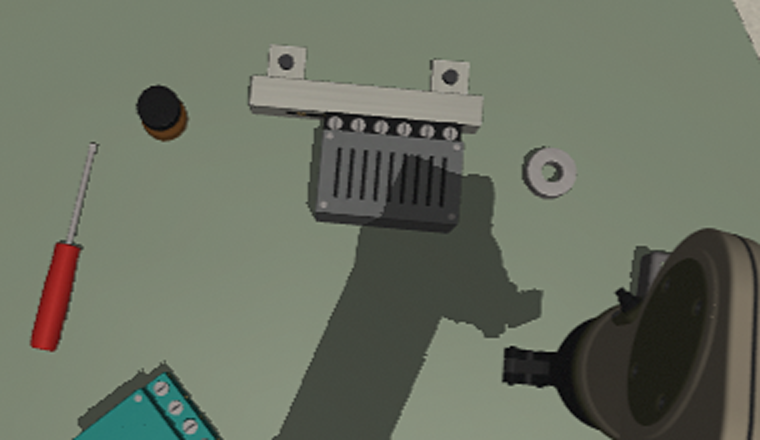

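The block is flat against the rail (crop: ledge 320,115 to 463,130, rail 250,110 to 480,130) and inside both ends. The jar, screwdriver and pulley are unmoved, and the visible corner of the multimeter is where it was. The hand is clear.

```bash
python3 -c "
from workcell import order
print(order.hand_in())"
```

```text
the job is handed in; nothing more can be done
None
```

I turned the block and pushed it flat against the rail. It ended about 20 mm inside the nearer rail end, with the hand clear and no sign that the other objects moved, and I handed the job in at about 23 s of the 72 s limit.

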